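Start the glaze stirrer from its control box

ROBOT

A 7-joint arm with a two-finger parallel gripper is mounted at the origin on the work surface. World frame = base frame: x ahead of the robot, y to its left, z up, the work surface at z = 0. Lengths are in m, angles in rad, forces in N, time in s.
With the tool pointing down it reaches from about 0.425 to 0.875 m from the base axis. Payload 8.4 kg.
Tool frame: the origin (TCP) lies on the centre line of the jaws, within the pads' length; the fingertips stand 19 mm ahead of it and the grasp point (between the pads) is the TCP; z points along the fingers, y is the direction in which the jaws open and shut (so a half turn about z gives the same grasp; the last joint's range is limited). The gripper opens to 85 mm and grips with 20 to 120 N. Pads are 22 mm wide; open, the fingers measure 114 mm over their backs; the gripper's body (76 mm by 85 mm) begins 54 mm behind the grasp point. The pads swing forward as they close: fully open they stand 13 mm farther back than shut.
Start: joints at [1.019, 0.333, 0.04, 1.465, -0.013, 1.343, -0.059], TCP at [0.284, -0.584, 0.25] pointing down, gripper open.
Joint ranges: [-2.58, 2.58], [-0.38, 2.09], [-1.3, 1.39], [0.25, 2.4], [-1.5, 4.64], [0.08, 2.09], [-2.65, 2.65]. Speed limits (rad/s): [2.22, 2.22, 2.79, 2.79, 3.14, 3.14, 3.14].

INTERFACE

Orientations are given as a unit quaternion [w, x, y, z].
In Python, from bench import robot gives the robot as it stands. Calls block until the motion is done:
- robot.goto(position, orientation): joint-space move of the TCP to a pose.
- robot.line_to(position, rate=0.15, rot=None, stop_force=None): straight line of the TCP; rot=None keeps the orientation; rate is the mean speed in m/s. With stop_force (N) it stops when the force on the tool has changed by that much, and returns True; else False.
- robot.movej(angles): joint-space move.
- robot.set_gripper(opening, grasp_force=None): opening from 0.0 (shut) to 1.0 (fully open); grasp_force is the grip in N (None keeps the last); returns when the fingers have stopped.
- robot.pause(seconds).
- robot.solve_ik(position, orientation): joint angles nearest the present ones, or None.
- robot.grab_frame(name): name is "side" or "top" or "wrist"; returns (picture, depth): 384x512x3 uint8, blue, green, red; 384x512 float32, m along the optical axis (not along the pixel's ray), 0 where there is no reading.
- robot.camera_model(name): a dict with "fx", "fy", "cx", "cy" (pixels), "distortion" ([k1, k2, p1, p2, k3] as OpenCV has them; the pictures are not rectified), "extrinsics" (4x4, takes a point from world to camera coordinates); the wrist camera has in their place "tool_from_camera" (4x4, takes a point from camera to tool coordinates, whose origin is the TCP and whose axes are the flange's). Camera axes: x right, y up, looking along -z (the intrinsics and any distortion apply to the point x, -y, -z); pixel columns grow to the right and rows downward; lengths in m; the calibration is good to about 2 mm. A picture is of the moment at which its call begins: read the wrist's pose just before it. camera_model takes no time and is no camera call.
A pose or a line that the arm cannot do raises robot.MotionError and nothing moves.
- robot.close_job(): hands the job in, once; it reports no verdict.
Readings, each from a call of its own:
- robot.get_time(): time.
- robot.get_q(): joint angles.
- robot.get_qvel(): joint speeds.
- robot.get_joint_torque(): joint torques, N m.
- robot.get_tcp_pos(): TCP position.
- robot.get_ee_rot(): TCP orientation.
- robot.get_contact_force(): force on the tool from outside, world axes, zero at the start.
- robot.get_wrist_torque(): the same for the moment, N m.
- robot.get_width(): opening from 0.0 (shut) to 1.0 (fully open).
Only numpy, scipy, OpenCV 4.12 (cv2) and the standard library are available. Lean on these libraries where they do the work, as an engineer would, in place of code of your own. Each camera call takes 0.05 s, during which the arm holds its last target.

TASK

Start the glaze stirrer at the grey control box by pressing its controls with a fingertip (nothing needs gripping): first press the raised end of the big rocker until it has tipped fully over, then push the square key fully in (it stays in), then press the small round button fully in for a moment and let it spring back out. Keep to that order, do not press the broad mushroom-shaped stop and do not pull the square key up; leave the jar, bowl, cup and brush where they are. Finish with the hand clear of everything.

Things in the scene. Friction and masses are not known exactly. Their poses are not given: they have to be found in the camera images.
- panel: Grey metal control box with a pale lid, fixed to the bench, 200 (x) x 290 (y) x 75 mm high, origin at the centre of its underside. On its flat top, 75 mm above the bench, sit four grey controls on black bases, in places centred at x = -45 or +45 and y = -85 or +5 mm in its own frame: rocker, square key, round button, mushroom stop. Which is in which place changes; all have the box's yaw.
- rocker_base: Black base of the big rocker, 74 (x) x 42 x 6 mm, origin at the centre of its underside on the box top, with two cheeks 30 mm long and 4 mm thick beside the rocker's middle, 24 mm high. The rocker is a grey slab 66 (x) x 32 x 12 mm that pivots about y through its own centre, 21 mm above the box top. Its +x end is the raised one.
- rocker_pad (a point): Point to press on the rocker: on the top face of its raised (+x) end, 24 mm along from the pivot and 9 mm in from the end. Off, it is about 33 mm above the box top; fully pressed it has sunk about 12 mm and shifted 3 mm to the box's +x (the slope goes from 0.25 rad up to 0.25 rad down). Press this half only. It resists with about 1 to 4 N and stays where it is left.
- rocker (a joint): Rocker angle in rad: 0 = off (the +x end raised), 0.5 = fully tipped over (on), where it stops hard. Starts between 0 and 0.06.
- key_top (a point): Centre of the top face of the square key, a grey block 30 x 30 mm standing in a 46 x 46 x 12 mm black base; the top is 30 mm above the box top when out, 20 mm when fully in. Pushed straight down with about 3 N (friction); it stays where it is pushed.
- key (a joint): Travel of the square key in m: 0 = out, 0.010 = fully in (hard stop), negative = pulled up (to -0.006). Starts between 0 and 0.002.
- start_top (a point): Centre of the top face of the round button, grey, flat, 28 mm across, in a black collar 44 mm across and 12 mm high; the top is 24 mm above the box top when out. Springs back when released.
- start (a joint): Travel of the round button in m: 0 = out, 0.008 = fully in (hard stop); 1.5 N starts it, about 5 N brings it fully in.
- stop_top (a point): Top centre of the mushroom stop: a grey domed head 44 mm across on a short stem, top 36 mm above the box top. Not to be pressed.
- stop (a joint): Travel of the mushroom stop in m: 0 = out, 0.006 = pressed; spring-loaded.
- jar: Small white jar with a metal lid, 40 mm across, 45 mm high, loose on the +y end of the box top; origin at the centre of its underside.
- bowl: Clay-coloured bowl, 140 mm across, 55 mm high, loose on the bench beside the box; origin at the centre of its underside.
- cup: White cup, 70 mm across, 80 mm high, loose on the bench on the other side of the box; origin at the centre of its underside.
- brush: Brush lying loose on the bench between the box and the robot; origin at its underside.

How it is judged:
On the way, in this order (a step that is already met when the one before it is completed fails the run):
1. the rocker is tipped fully over (value of joint rocker above 0.42 rad), for 0.1 s.
2. the square key is pushed fully in (value of joint key above 0.008 m), for 0.1 s.
3. the round button is pressed fully in (value of joint start above 0.0065 m), for 0.1 s.
4. the round button has sprung back out (value of joint start below 0.0015 m), for 0.1 s.
At the end, for the whole second after the job is handed in: The rocker is tipped over (above 0.42 of 0.5 rad), the square key is in (above 8 of 10 mm), the round button has been pressed in and is out again (below 1.5 mm), the mushroom stop is out, and jar, bowl, cup and brush are within 30 mm of where they stood (value of joint rocker above 0.42 rad and value of joint key above 0.008 m and value of joint start below 0.0015 m and value of joint stop below 0.002 m and not (distance of jar from where it was at the start of the episode above 0.03 m) and not (distance of bowl from where it was at the start of the episode above 0.03 m) and not (distance of cup from where it was at the start of the episode above 0.03 m) and not (distance of brush from where it was at the start of the episode above 0.03 m)); the robot touches nothing.
It fails at once if the square key is pushed (beyond 5 mm) while the rocker is not tipped over (value of joint key above 0.005 m and value of joint rocker below 0.4 rad).
It fails at once if the round button is pressed (beyond 3 mm) while the rocker is not over or the key is not in (value of joint start above 0.003 m and (value of joint rocker below 0.4 rad or value of joint key below 0.0075 m)).
It fails at once if the mushroom stop is pressed by more than 2 mm (value of joint stop above 0.002 m).
It fails at once if the square key is pulled up by more than 2 mm (value of joint key below -0.002 m).
It fails at once if jar, bowl, cup or brush is knocked, lifted or carried more than 30 mm (distance of any of jar, bowl, cup, brush from where it was at the start of the episode above 0.03 m).
It also fails if it takes over 46 s, if anything falls off the work surface, if the arm or the gripper's body presses on something with over 40 N, if the wrist force passes 120 N, or if a joint passes its speed limit or range.

## Working session

There is one attempt and no reset: what is moved stays moved. The work goes in short steps, each a Python script; the robot and the scene stay as the last script left them, time stands still between calls to the robot, and variables do not carry over. Pictures are saved under pics/ and viewed, and the job is handed in when it is done.

```bash
ls; mkdir -p pics; python3 - <<'E'
from bench import robot
import cv2,numpy as np
for n in ("top","side"):
    im,d=robot.grab_frame(n); cv2.imwrite(f"pics/{n}0.png",im); np.save(f"pics/{n}0.npy",d)
    m=robot.camera_model(n); print(n,{k:np.round(v,4).tolist() for k,v in m.items()}, (d>0).mean())
print(robot.camera_model("wrist"),robot.get_time(),robot.get_ee_rot(),robot.get_tcp_pos())
E
```

```text
pics
top {'fx': 489.091, 'fy': 489.091, 'cx': 253.765, 'cy': 185.2023, 'distortion': [0.0661, 0.0, 0.0, 0.0, 0.0], 'extrinsics': [[0.0546, -0.9985, -0.0058, 0.0895], [0.9763, 0.0522, 0.2099, -0.5282], [-0.2093, -0.0171, 0.9777, -1.1487], [0.0, 0.0, 0.0, 1.0]]} 0.9957987467447916
side {'fx': 371.4662, 'fy': 371.4662, 'cx': 255.1424, 'cy': 186.2176, 'distortion': [-0.0473, 0.0, 0.0, 0.0, 0.0], 'extrinsics': [[-0.9886, -0.1502, -0.0099, 0.5162], [0.1081, -0.7544, 0.6475, -0.0508], [-0.1047, 0.6391, 0.762, -0.9836], [0.0, 0.0, 0.0, 1.0]]} 0.9959157307942709
{'fx': 335.79415626662495, 'fy': 335.79415626662495, 'cx': 257.2840035011474, 'cy': 187.57935806253718, 'distortion': array([0.01831273, 0.        , 0.        , 0.        , 0.        ]), 'tool_from_camera': array([[ 5.10165179e-04,  9.52300699e-01,  3.05160809e-01,
         7.87916030e-02],
       [ 9.99999869e-01, -4.99916703e-04, -1.11724983e-04,
        -8.69808479e-04],
       [ 4.61592062e-05,  3.05160826e-01, -9.52300829e-01,
        -1.23544444e-01],
       [ 0.00000000e+00,  0.00000000e+00,  0.00000000e+00,
         1.00000000e+00]])} 0.1 [-7.00903034e-04  9.74484883e-01  2.24451952e-01 -2.08249891e-04] [ 0.28414301 -0.58417604  0.24951072]
```

View pics/top0.png

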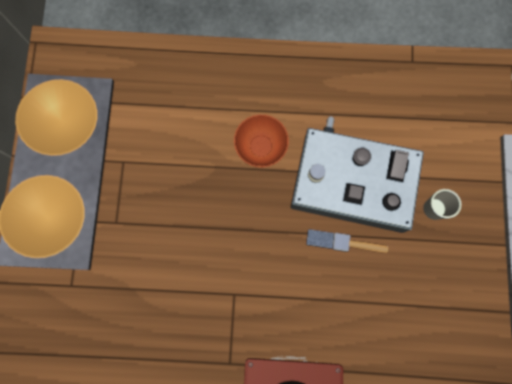

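View pics/side0.png

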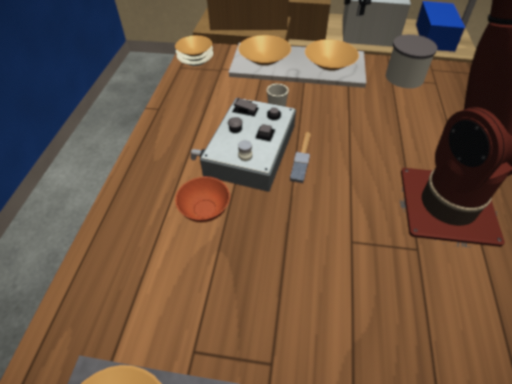

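```bash
cat > h.py <<'E'
import cv2,numpy as np
def ray(m,uv,T_wc=None):
    K=np.array([[m['fx'],0,m['cx']],[0,m['fy'],m['cy']],[0,0,1]])
    n=cv2.undistortPoints(np.asarray(uv,float).reshape(-1,1,2),K,np.array(m['distortion'])).reshape(-1,2)
    d=np.c_[n[:,0],-n[:,1],-np.ones(len(n))]
    if T_wc is None: T_wc=np.linalg.inv(m['extrinsics'])
    return T_wc[:3,3], d@T_wc[:3,:3].T
def onplane(m,uv,z,T_wc=None):
    o,d=ray(m,uv,T_wc); s=(z-o[2])/d[:,2]; return o+d*s[:,None]
def proj(m,P,T_wc=None):
    E=np.array(m['extrinsics']) if T_wc is None else np.linalg.inv(T_wc)
    p=np.atleast_2d(P)@E[:3,:3].T+E[:3,3]
    K=np.array([[m['fx'],0,m['cx']],[0,m['fy'],m['cy']],[0,0,1]])
    return cv2.projectPoints(p*[1,-1,-1],np.zeros(3),np.zeros(3),K,np.array(m['distortion']))[0].reshape(-1,2)
E
python3 - <<'E'
from bench import robot
from h import *
im=cv2.imread('pics/top0.png'); m=robot.camera_model('top')
print(im[180,335],im[156,361],im[201,391],im[165,398],im[193,354])
hsv=cv2.cvtColor(im,cv2.COLOR_BGR2HSV)
mask=((hsv[...,2]>140)&(hsv[...,1]<60)).astype(np.uint8)*255
mask[:110]=0;mask[240:]=0;mask[:,:285]=0;mask[:,425:]=0
c=max(cv2.findContours(mask,0,2)[0],key=cv2.contourArea)
r=cv2.minAreaRect(c);b=cv2.boxPoints(r);print(r,b)
P=onplane(m,b,0.075);print(P.round(4), np.linalg.norm(np.roll(P,-1,0)-P,axis=1),P.mean(0))
for n,u in dict(rock=(398,165),stop=(361,156),btn=(391,201),key=(354,193),jar=(317,172),cup=(444,205),bowl=(261,140)).items(): print(n,onplane(m,u,0.1).round(3))
cv2.imwrite('pics/crop.png',cv2.resize(im[110:250,280:480],None,fx=4,fy=4,interpolation=cv2.INTER_CUBIC))
E
```

```text
[213 204 193] [116 117 123] [115 117 123] [135 137 143] [113 113 119]
((359.634765625, 177.653076171875), (119.47640228271484, 76.89075469970703), 11.768289566040039) [[293.31116 203.10648]
 [308.99335 127.83195]
 [425.95837 152.19968]
 [410.27618 227.47421]]
[[ 0.4797  0.0203  0.075 ]
 [ 0.6713 -0.0113  0.075 ]
 [ 0.623  -0.2966  0.075 ]
 [ 0.4364 -0.2568  0.075 ]] [0.19415384 0.28931379 0.19078768 0.2804032 ] [ 0.55260531 -0.13611106  0.075     ]
rock [[ 0.581 -0.222  0.1  ]]
stop [[ 0.598 -0.135  0.1  ]]
btn [[ 0.493 -0.206  0.1  ]]
key [[ 0.507 -0.12   0.1  ]]
jar [[ 0.553 -0.032  0.1  ]]
cup [[ 0.49  -0.327  0.1  ]]
bowl [[0.626 0.106 0.1  ]]
```

View pics/crop.png

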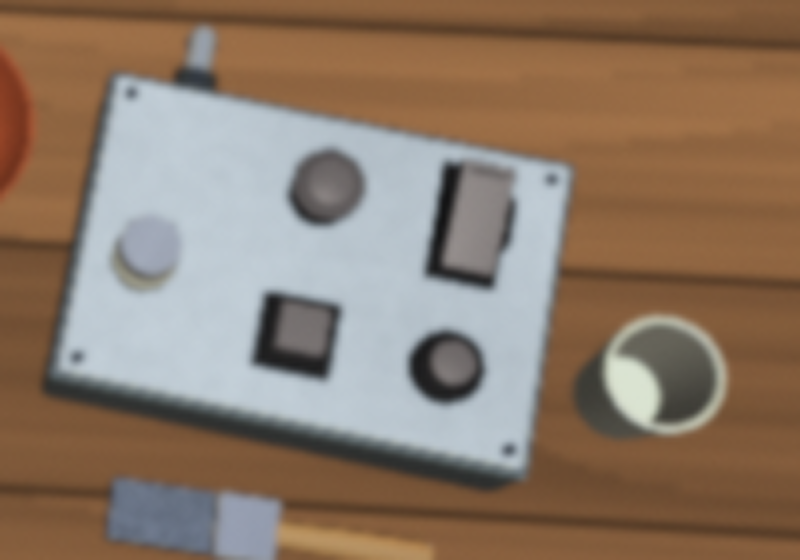

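The lid shows the mushroom at (361,156), rocker at (398,165), square key at (354,193) and round button with black collar at (391,201). The jar is at (317,172), on the +y end. Next I'll take a closer wrist view.

```bash
cat >> h.py <<'E'
def qd(psi): return [0,np.cos(psi/2),np.sin(psi/2),0]
def wristT(robot,m):
    from scipy.spatial.transform import Rotation as R
    q=np.array(robot.get_ee_rot()); T=np.eye(4); T[:3,:3]=R.from_quat(q[[1,2,3,0]]).as_matrix(); T[:3,3]=robot.get_tcp_pos()
    return T@m['tool_from_camera']
E
python3 - <<'E'
from bench import robot
from h import *
robot.set_gripper(0.0)
print(robot.get_time(),robot.get_width())
for p in [(0.48,-0.15,.30)]:
    for psi in (-.17,-.17+np.pi): print(robot.solve_ik(p,qd(psi)))
robot.goto((0.48,-0.15,.30),qd(-.17))
m=robot.camera_model('wrist');T=wristT(robot,m)
im,d=robot.grab_frame('wrist');cv2.imwrite('pics/w1.png',im);np.savez('pics/w1.npz',T=T,d=d)
print(robot.get_time(),robot.get_tcp_pos(),robot.get_contact_force())
E
```

```text
0.8667 -0.0009283116253368645
[ 0.48972592  0.02548477 -0.2792421   1.72566969  0.00713811  1.39142943
 -1.53149997]
[ 0.69476612  0.03707659 -0.48919989  1.71664165  0.01770135  1.39224724
  1.60350356]
2.6667 [ 0.47981995 -0.15107585  0.29983192] [0.31374868 0.46068038 0.12193345]
```

View pics/w1.png

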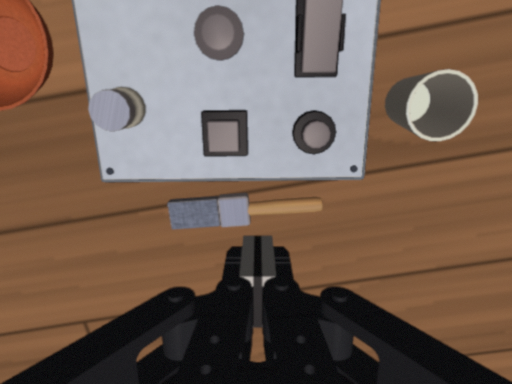

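The wrist view shows the key at (223,136), button at (317,133), mushroom at (219,33) and rocker at (320,35), partly cut off at the top. I'll shift 75 mm forward to see the whole box.

```bash
python3 - <<'E'
from bench import robot
from h import *
robot.line_to((0.555,-0.17,.30),rate=.2); robot.pause(.2)
m=robot.camera_model('wrist');T=wristT(robot,m)
im,d=robot.grab_frame('wrist');cv2.imwrite('pics/w2.png',im);np.savez('pics/w2.npz',T=T,d=d)
print(robot.get_time())
hsv=cv2.cvtColor(im,cv2.COLOR_BGR2HSV)
mask=((hsv[...,2]>140)&(hsv[...,1]<60)).astype(np.uint8)*255
mask[:,375:]=0 if False else mask[:,375:]
c=max(cv2.findContours(mask,0,2)[0],key=cv2.contourArea)
r=cv2.minAreaRect(c);b=cv2.boxPoints(r)
P=onplane(m,b,.075,T);print(b,P.round(4),np.linalg.norm(np.roll(P,-1,0)-P,axis=1),P.mean(0))
dk=(hsv[...,2]<75).astype(np.uint8)
n,l,s,ce=cv2.connectedComponentsWithStats(dk)
for i in range(1,n):
    if s[i,4]>30: print(s[i],ce[i],onplane(m,ce[i],.075,T).round(4), float(np.median(d[l==i])))
E
```

```text
3.4583
[[ 78.95314  69.00984]
 [362.99377  66.34279]
 [364.63098 240.70299]
 [ 80.59033 243.37004]] [[ 0.6703 -0.0128  0.075 ]
 [ 0.6264 -0.2859  0.075 ]
 [ 0.4377 -0.2739  0.075 ]
 [ 0.4896  0.0473  0.075 ]] [0.2766161  0.18905818 0.32542899 0.19044907] [ 0.55600564 -0.13134225  0.075     ]
[141   9  11  17  94] [146.67021277  16.29787234] [[ 0.7042 -0.0901  0.075 ]] 0.36125293374061584
[126  43  29  21 529] [140.05671078  53.50661626] [[ 0.6742 -0.0751  0.075 ]] 0.3513161838054657
[ 35  76  26  64 206] [ 52.44660194 107.10194175] [[0.6401 0.0252 0.075 ]] 0.3731025457382202
[287  81  42  74 743] [296.54508748 106.25975774] [[ 0.5999 -0.2172  0.075 ]] 0.32748451828956604
[300  93  25   2  34] [314.11764706  93.73529412] [[ 0.609  -0.2361  0.075 ]] 0.30500710010528564
[323 105   9  49 154] [327.92857143 124.38311688] [[ 0.5765 -0.2465  0.075 ]] 0.3220750689506531
[374 143  46  49 894] [389.71812081 160.15995526] [[ 0.5279 -0.307   0.075 ]] 0.38522911071777344
[410 163  41  36 766] [429.97258486 181.12010444] [[ 0.4972 -0.3484  0.075 ]] 0.3927727937698364
[111 171  27  27 178] [128.38202247 180.64044944] [[ 0.5529 -0.0275  0.075 ]] 0.326449453830719
[200 183  43  41 931] [222.84317938 197.59076262] [[ 0.5165 -0.1241  0.075 ]] 0.3551761209964752
[285 184  40  39 724] [302.88535912 198.91850829] [[ 0.5001 -0.2108  0.075 ]] 0.35668522119522095
[    1   236   511   148 35470] [256.88550888 336.29461517] [[ 0.3268 -0.1295  0.075 ]] 0.09177663922309875
```

View pics/w2.png

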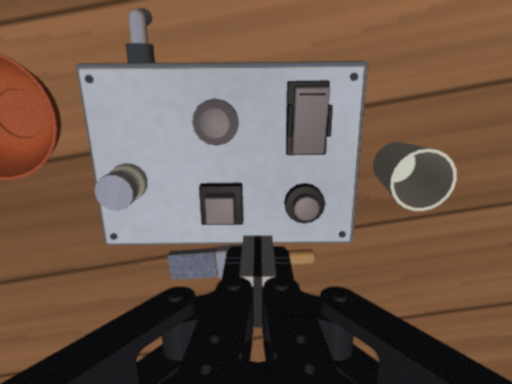

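The wrist view now shows the whole lid, with corners at (80,65), (366,62), (354,241) and (106,244). The key top is at (219,209), the button top at (306,209), the mushroom at (215,121) and the rocker at (311,118), with the raised end towards the top of the image.

```bash
python3 - <<'E'
from bench import robot
from h import *
m=robot.camera_model('wrist');T=np.load('pics/w2.npz')['T'];im=cv2.imread('pics/w2.png')
hsv=cv2.cvtColor(im,cv2.COLOR_BGR2HSV)
mask=((hsv[...,2]>140)&(hsv[...,1]<60)).astype(np.uint8)*255
c=max(cv2.findContours(mask,0,2)[0],key=cv2.contourArea)
h=cv2.convexHull(c);b=cv2.approxPolyDP(h,6,True).reshape(-1,2);print(b.tolist())
S=onplane(m,[(89,79),(354,77),(342,234),(113,237)],.075,T)
C=onplane(m,[(80,65),(366,62),(354,241),(106,244)],.075,T)
for P in (S,C):
    ex=P[0]-P[3]+P[1]-P[2]; ey=P[0]-P[1]+P[3]-P[2]
    print(P.mean(0).round(4),'lens',np.linalg.norm(np.roll(P,-1,0)-P,axis=1).round(4),'yaw',np.arctan2(ex[1],ex[0]),np.arctan2(-ey[0],ey[1]))
yaw=np.arctan2(ex[1],ex[0])*.4+.6*np.arctan2(-ey[0],ey[1]); o=(S.mean(0)+C.mean(0))/2
R=np.array([[np.cos(yaw),-np.sin(yaw)],[np.sin(yaw),np.cos(yaw)]])
# grey tops: V 75..140 within lid
g=((hsv[...,2]>75)&(hsv[...,2]<150)&(hsv[...,1]<60)).astype(np.uint8)
g=cv2.morphologyEx(g,cv2.MORPH_OPEN,np.ones((5,5)))
n,l,s,ce=cv2.connectedComponentsWithStats(g)
lid=cv2.fillConvexPoly(np.zeros_like(g),cv2.convexHull(c),1)
for i in range(1,n):
    u=ce[i].astype(int)
    if s[i,4]>100 and lid[u[1],u[0]]:
        for z in (.099,.105):
            P=onplane(m,ce[i],z,T)[0]; print(s[i],ce[i].round(1),z,P.round(4),'panel',((P-o)[:2]@R).round(4))
print(yaw,o)
for nme,p in dict(rock=(45+24,-85),stop=(45,5),btn=(-45,-85),key=(-45,5)).items(): print(nme,o[:2]+R@(np.array(p)/1000))
# top cam check of same model
E
```

```text
[[363, 67], [349, 240], [107, 242], [80, 69]]
[ 0.5549 -0.1341  0.075 ] lens [0.2605 0.1698 0.2611 0.1712] yaw -0.16317574777508517 -0.1588133674380912
[ 0.5567 -0.1367  0.075 ] lens [0.2775 0.1924 0.2846 0.1928] yaw -0.1599026239605643 -0.15795684051909448
[ 293   87   37   68 2164] [310.1 120.7] 0.099 [ 0.5866 -0.2257  0.099 ] panel [ 0.0448 -0.0843]
[ 293   87   37   68 2164] [310.1 120.7] 0.105 [ 0.5875 -0.2249  0.105 ] panel [ 0.0454 -0.0834]
[ 192   98   47   48 1754] [215.2 121.5] 0.099 [ 0.6012 -0.1363  0.099 ] panel [0.045  0.0063]
[ 192   98   47   48 1754] [215.2 121.5] 0.105 [ 0.6018 -0.1372  0.105 ] panel [0.0457 0.0055]
[114 163  34  32 484] [134.5 175.2] 0.099 [ 0.5627 -0.0458  0.099 ] panel [-0.0073  0.0896]
[114 163  34  32 484] [134.5 175.2] 0.105 [ 0.564  -0.0483  0.105 ] panel [-0.0056  0.0873]
[294 197  25  24 473] [306.1 208.5] 0.099 [ 0.4981 -0.2107  0.099 ] panel [-0.045  -0.0834]
[294 197  25  24 473] [306.1 208.5] 0.105 [ 0.5006 -0.2102  0.105 ] panel [-0.0427 -0.0825]
[205 198  29  27 767] [219.2 210.9] 0.099 [ 0.5107 -0.1215  0.099 ] panel [-0.0467  0.0067]
[205 198  29  27 767] [219.2 210.9] 0.105 [ 0.5129 -0.1226  0.105 ] panel [-0.0443  0.0059]
-0.15873515389568238 [ 0.5557698  -0.13542174  0.075     ]
rock [ 0.61046644 -0.23025991]
stop [ 0.60099441 -0.13759772]
btn [ 0.49789964 -0.21224   ]
key [ 0.51212589 -0.12337148]
```

```bash
cat >> h.py <<'E'
YAW=-.1587
def W(px,py,z):
    c,s=np.cos(YAW),np.sin(YAW); return np.array([.5561+c*px-s*py, -.1345+s*px+c*py, z])
def snap(robot,cam,name):
    m=robot.camera_model(cam);T=wristT(robot,m) if cam=='wrist' else None
    im,d=robot.grab_frame(cam);cv2.imwrite(f'pics/{name}.png',im);return im,d,m,T
E
python3 - <<'E'
from bench import robot
from h import *
robot.goto(W(.073,-.085,.16),qd(YAW)); robot.pause(.2)
f0=robot.get_contact_force(); print(robot.get_time(),robot.get_tcp_pos(),W(.073,-.085,.16),f0)
im=snap(robot,'wrist','w3')[0]
print(robot.line_to(W(.073,-.085,.120),rate=.03,stop_force=15))
print(robot.get_time(),robot.get_tcp_pos(),robot.get_contact_force()-f0)
snap(robot,'wrist','w4')
E
```

```text
4.35 [ 0.61558181 -0.22949051  0.1625583 ] [ 0.6147497  -0.22996838  0.16      ] [-0.26079081  0.51179163 -0.06157121]
False
5.8833 [ 0.61486115 -0.22995385  0.12022421] [ 2.03242859 -1.37173074  1.8273625 ]
```

View pics/w4.png

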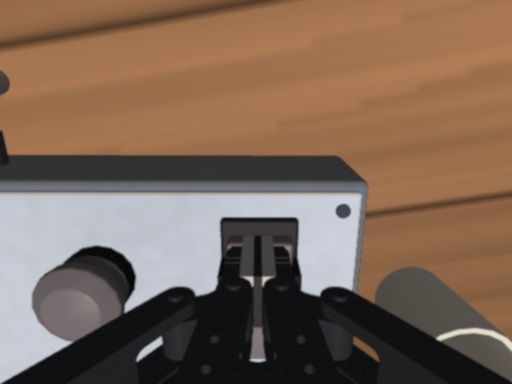

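The closed tip is centred on the rocker slab around (258,240) and touching it. I'll keep pressing to the hard stop.

```bash
python3 - <<'E'
from bench import robot
from h import *
f0=np.array([-.26,.51,-.06])
print(robot.line_to(W(.073,-.085,.108),rate=.02,stop_force=12))
print(robot.get_time(),robot.get_tcp_pos(),robot.get_contact_force()-f0)
robot.pause(.3); print(robot.get_tcp_pos(),robot.get_contact_force()-f0)
E
```

```text
True
6.325 [ 0.61559182 -0.23012942  0.11563232] [-1.08560994 -0.4868381   6.74982793]
[ 0.61559018 -0.2301187   0.11561724] [-2.40234157 -0.51597046  9.12421043]
```

```bash
python3 - <<'E'
from bench import robot
from h import *
robot.line_to(W(.073,-.085,.16),rate=.1)
robot.goto(W(-.045,-.03,.30),qd(YAW)); robot.pause(.2)
im,d,m,T=snap(robot,'wrist','w5')
np.savez('pics/w5.npz',d=d,T=T)
print(robot.get_time())
# depth heights at points on rocker: project, read depth
Ti=np.linalg.inv(T)
for nm,(x,y,z) in dict(rk_plus=(.045+.022,-.085,.098),rk_mid=(.045,-.085,.102),rk_minus=(.045-.022,-.085,.108),lid=(0,-.04,.075),key=(-.045,.005,.105),btn=(-.045,-.085,.099)).items():
    u=proj(m,W(x,y,z),T)[0]
    dd=np.median(d[int(u[1])-1:int(u[1])+2,int(u[0])-1:int(u[0])+2])
    o,r=ray(m,u,T); P=o+r[0]*dd; print(nm,u.round(),P.round(4))
E
```

```text
8.2583
rk_plus [320.  39.] [ 0.609  -0.2294  0.0958]
rk_mid [320.  65.] [ 0.5871 -0.2256  0.1018]
rk_minus [319.  91.] [ 0.5653 -0.2222  0.1074]
lid [268. 114.] [ 0.5498 -0.174   0.0755]
key [222. 164.] [ 0.5122 -0.1223  0.104 ]
btn [314. 163.] [ 0.4983 -0.2113  0.0993]
```

View pics/w5.png

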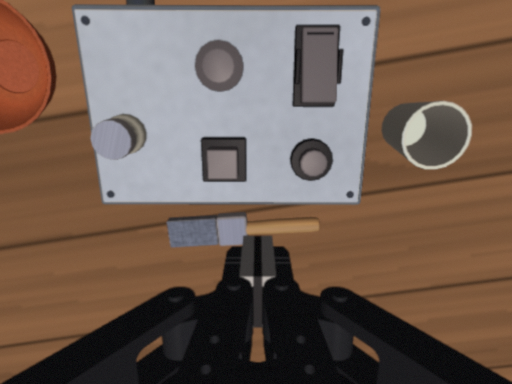

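By depth the rocker now slopes 0.26 rad down towards +x, so it is fully over. The key at (222,164) and button at (314,160) haven't moved. Next is the key.

```bash
python3 - <<'E'
from bench import robot
from h import *
k=(-.045,.005)
robot.goto(W(*k,.155),qd(YAW)); robot.pause(.2)
f0=robot.get_contact_force()
print(robot.line_to(W(*k,.106),rate=.025,stop_force=12))
robot.pause(.3); print(robot.get_time(),robot.get_tcp_pos(),W(*k,0),robot.get_contact_force()-f0)
robot.line_to(W(*k,.155),rate=.08)
b=(-.045,-.085)
robot.goto(W(-.045,-.03,.30),qd(YAW)); robot.pause(.2)
im,d,m,T=snap(robot,'wrist','w6')
print(robot.get_time())
for nm,(x,y,z) in dict(rk_plus=(.067,-.085,.098),rk_minus=(.023,-.085,.108),stop=(.045,.005,.111),lid=(0,-.04,.075),key=(-.045,.005,.095),btn=(-.045,-.085,.099)).items():
    u=proj(m,W(x,y,z),T)[0]
    dd=np.median(d[int(u[1])-1:int(u[1])+2,int(u[0])-1:int(u[0])+2])
    o,r=ray(m,u,T); P=o+r[0]*dd; print(nm,u.round(),P.round(4))
E
```

```text
True
10.8917 [ 0.51250567 -0.12243297  0.11402736] [ 0.51245566 -0.12245127  0.        ] [-4.21305955  1.43996681 10.23751493]
12.4667
rk_plus [321.  38.] [ 0.609  -0.2293  0.0963]
rk_minus [320.  91.] [ 0.5654 -0.2221  0.1076]
stop [219.  64.] [ 0.6013 -0.1367  0.1115]
lid [269. 113.] [ 0.5498 -0.174   0.0751]
key [224. 161.] [ 0.5125 -0.1225  0.095 ]
btn [315. 162.] [ 0.4984 -0.2112  0.0996]
```

View pics/w6.png

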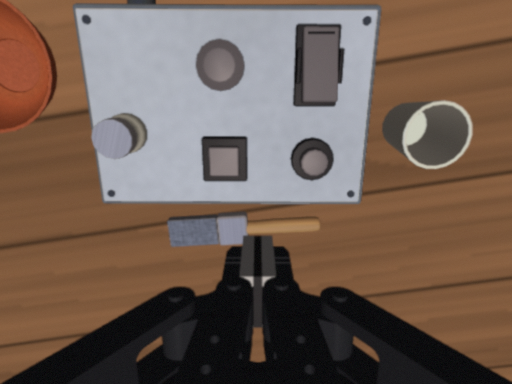

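The key top, at (224,161), now measures 95 mm above the bench, so it is fully in. The button, at (315,160), is next.

```bash
python3 - <<'E'
from bench import robot
from h import *
b=(-.045,-.0845)
robot.goto(W(*b,.155),qd(YAW)); robot.pause(.2)
f0=robot.get_contact_force()
print(robot.line_to(W(*b,.102),rate=.025,stop_force=14))
robot.pause(.4); print(robot.get_time(),robot.get_tcp_pos(),W(*b,0),robot.get_contact_force()-f0)
robot.line_to(W(*b,.155),rate=.08)
robot.goto(W(-.045,-.03,.30),qd(YAW)); robot.pause(.3)
im,d,m,T=snap(robot,'wrist','w7')
print(robot.get_time())
for nm,(x,y,z) in dict(rk_plus=(.067,-.085,.098),rk_minus=(.023,-.085,.108),stop=(.045,.005,.111),lid=(0,-.04,.075),key=(-.045,.005,.095),btn=(-.045,-.085,.099)).items():
    u=proj(m,W(x,y,z),T)[0]
    dd=np.median(d[int(u[1])-1:int(u[1])+2,int(u[0])-1:int(u[0])+2])
    o,r=ray(m,u,T); P=o+r[0]*dd; print(nm,u.round(),P.round(4))
E
```

```text
True
15.35 [ 0.49832381 -0.21085756  0.11007833] [ 0.49831156 -0.21082658  0.        ] [-2.81634197  1.19254854  8.50137178]
17.0917
rk_plus [320.  39.] [ 0.609  -0.2293  0.0963]
rk_minus [319.  91.] [ 0.5654 -0.2221  0.1079]
stop [218.  65.] [ 0.6013 -0.1367  0.1109]
lid [268. 113.] [ 0.5497 -0.174   0.0746]
key [223. 161.] [ 0.5124 -0.1224  0.0946]
btn [314. 162.] [ 0.4981 -0.2114  0.0985]
```

View pics/w7.png

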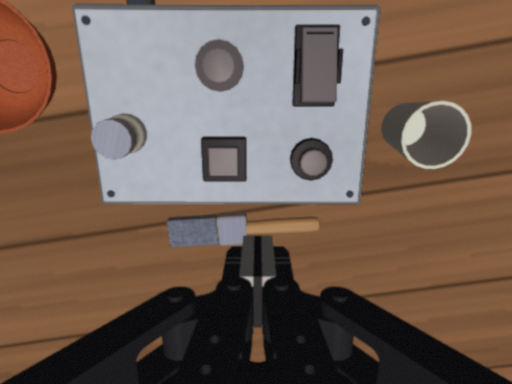

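The button at (314,160) is back out and the rocker and key have stayed put. The jar, bowl, cup and brush sit where they did in the earlier frames, and the hand is well above everything, so I'm handing in.

```bash
python3 -c "
from bench import robot
robot.close_job()"
```

```text
the job is handed in; nothing more can be done
```

I pressed the rocker, then the square key, then the round button with the closed fingertips, and handed the job in at about 17 s of the 46 s allowed. `close_job()` reports no verdict.

What my last checks showed:

| Item | Result |
|---|---|
| Rocker | Slopes about 0.26 rad down towards +x by depth, which is fully tipped over (0.25 rad nominal) |
| Square key | Top at 19.6–20 mm above the box top, which is fully in (20 mm nominal) |
| Round button | Pushed to about 7.9 mm of its 8 mm travel by fingertip position and held for 0.4 s, then back out at 23.5–24 mm (24 mm nominal) |
| Mushroom stop | Untouched, about 36 mm above the box top |
| Jar, bowl, cup, brush | No visible shift between the wrist pictures |
| Hand | Clear, with the fingertips about 0.28 m above the bench and 0.17 m above the mushroom, the tallest control |

The panel position from the lid corners and from the screws differed by about 2–3 mm. I used a value between them, nudged towards the controls' own positions, and the tips landed well centred. No check failed.

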